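# Find the free push flap of the cutlery-return unit and open it

## Task

Three of the four black push flaps on the steel cutlery-return unit are backed up by full containers underneath and only one still swings: press gently with a fingertip on the blue dots, one flap after another, to find the flap that rocks. Push that flap well open, to at least 45 degrees, and leave it standing open. Only press and push: do not force the blocked flaps, and leave everything else standing on the bench and on the unit where it is.

Things in the scene. Friction and masses are not known exactly. Their poses are not given: they have to be found in the camera images.
- unit: fixed stainless cutlery-return unit, 360 mm wide (its y), 120 mm high, four black flaps in a row flush with its top. Origin at its underside, below the flaps' common pivot line (along its y, 117 mm up). Its x points away from the robot within 15 degrees: front at -95 mm, flap openings 76 mm wide from -71 to +36 mm, 86 mm apart on centre, then a solid deck to +123 mm where bowl and timer stand
- flap_a (a joint): tilt (rad) of the leftmost (+y) flap: 0 shut and level, grows as its dotted front end goes down and its rear rises, stop at 0.95. Flap 6 mm thick, 72 mm wide, 68 mm before and 34 mm behind its pivot; it stays where it is left. One flap of four is free and turns under about 3 N on its dot; the others give only 1 mm there, then are solid. Which is free changes each run, unseen
- flap_a_dot (a point): centre of the flush blue dot (22 mm across) on the top of the leftmost (+y) flap, 40 mm in front of its pivot; moves with the flap. If this flap is the free one, the space below is empty to 80 mm under the unit's top
- flap_b (a joint): tilt (rad) of the second from left flap: 0 shut and level, grows as its dotted front end goes down and its rear rises, stop at 0.95. Flap 6 mm thick, 72 mm wide, 68 mm before and 34 mm behind its pivot; it stays where it is left. One flap of four is free and turns under about 3 N on its dot; the others give only 1 mm there, then are solid. Which is free changes each run, unseen
- flap_b_dot (a point): centre of the flush blue dot (22 mm across) on the top of the second from left flap, 40 mm in front of its pivot; moves with the flap. If this flap is the free one, the space below is empty to 80 mm under the unit's top
- flap_c (a joint): tilt (rad) of the third from left flap: 0 shut and level, grows as its dotted front end goes down and its rear rises, stop at 0.95. Flap 6 mm thick, 72 mm wide, 68 mm before and 34 mm behind its pivot; it stays where it is left. One flap of four is free and turns under about 3 N on its dot; the others give only 1 mm there, then are solid. Which is free changes each run, unseen
- flap_c_dot (a point): centre of the flush blue dot (22 mm across) on the top of the third from left flap, 40 mm in front of its pivot; moves with the flap. If this flap is the free one, the space below is empty to 80 mm under the unit's top
- flap_d (a joint): tilt (rad) of the rightmost (-y) flap: 0 shut and level, grows as its dotted front end goes down and its rear rises, stop at 0.95. Flap 6 mm thick, 72 mm wide, 68 mm before and 34 mm behind its pivot; it stays where it is left. One flap of four is free and turns under about 3 N on its dot; the others give only 1 mm there, then are solid. Which is free changes each run, unseen
- flap_d_dot (a point): centre of the flush blue dot (22 mm across) on the top of the rightmost (-y) flap, 40 mm in front of its pivot; moves with the flap. If this flap is the free one, the space below is empty to 80 mm under the unit's top
- pinch_bowl: small clear glass bowl 60 mm across, 30 mm high, standing on the unit's rear deck; origin at its underside. Not part of the job
- timer: white kitchen timer 45 x 60 x 20 mm lying on the unit's rear deck; origin at its underside. Not part of the job
- jar: amber glass jar 70 mm across, 85 mm high, on the bench left of the unit; origin at its underside. Not part of the job
- tub: red tub 80 mm across, 100 mm high, on the bench left of the unit; origin at its underside. Not part of the job
- calculator: black calculator 135 x 85 x 15 mm on the bench right of the unit; origin at its underside. Not part of the job
- spoon: steel spoon lying on the bench at the right; origin at its underside. Not part of the job

How it is judged (in metres and radians):
On the way, in this order (a step that is already met when the one before it is completed fails the run):
1. the free flap has been found: it rocks under a press (value of joint any of flap_a, flap_b, flap_c, flap_d above 0.06 rad), for 0.05 s.
2. the free flap is pushed well open (value of joint any of flap_a, flap_b, flap_c, flap_d above 0.7 rad), for 0.1 s.
At the end, for the whole second after the job is handed in: one flap stands open at more than 0.70 rad (40 degrees) and is still, the other three are shut (below 0.10 rad), and every bystander is within 30 mm of where it stood (((value of joint flap_a above 0.7 rad and velocity of joint flap_a below 0.1 rad/s and not (velocity of joint flap_a below -0.1 rad/s) and value of joint each of flap_b, flap_c, flap_d below 0.1 rad) or (value of joint flap_b above 0.7 rad and velocity of joint flap_b below 0.1 rad/s and not (velocity of joint flap_b below -0.1 rad/s) and value of joint each of flap_a, flap_c, flap_d below 0.1 rad) or (value of joint flap_c above 0.7 rad and velocity of joint flap_c below 0.1 rad/s and not (velocity of joint flap_c below -0.1 rad/s) and value of joint each of flap_a, flap_b, flap_d below 0.1 rad) or (value of joint flap_d above 0.7 rad and velocity of joint flap_d below 0.1 rad/s and not (velocity of joint flap_d below -0.1 rad/s) and value of joint each of flap_a, flap_b, flap_c below 0.1 rad)) and distance of each of pinch_bowl, timer, jar, tub, calculator, spoon from where it was at the start of the episode below 0.03 m); the robot touches nothing.
It fails at once if the unit or a flap is pushed with more than 45 N (contact force between the arm and unit above 45 N).
It fails at once if a bystander is lifted, carried, or shoved more than 30 mm (distance of any of pinch_bowl, timer, jar, tub, calculator, spoon from where it was at the start of the episode above 0.03 m).
It also fails if it takes over 48 s, if anything falls off the work surface, if the arm or the gripper's body presses on something with over 40 N, if the wrist force passes 120 N, or if a joint passes its speed limit or range.

## Robot

A 6-joint arm with a two-finger parallel gripper is mounted at the origin on the work surface. World frame = base frame: x ahead of the robot, y to its left, z up, the work surface at z = 0. Lengths are in m, angles in degrees, forces in N, time in s.
With the tool pointing down it reaches from about 0.3 to 0.75 m from the base axis. Payload 8.5 kg.
Tool frame: the origin (TCP) lies on the centre line of the jaws, within the pads' length; the fingertips stand 17 mm ahead of it and the grasp point (between the pads) lies 2 mm behind it (env.tcp_to_tips is the distance from the TCP to the fingertips, in m); z points along the fingers, y is the line along which they close (so a half turn about z gives the same grasp; the last joint's range is limited). The gripper opens to 85 mm and grips with 20 to 120 N. Pads are 22 mm wide; open, the fingers measure 114 mm over their backs; the gripper's body (76 mm by 85 mm) begins 54 mm behind the grasp point. The pads swing forward as they close: fully open they stand 13 mm farther back than shut.
Start: joints at [61.977, 21.807, 74.336, -0, 83.858, -12.336], TCP at [0.149, 0.529, 0.248] pointing down, gripper open.
Joint ranges: [-178.18, 178.18], [-50.72, 133.34], [12.68, 142.11], [-81.47, 261.47], [9.98, 163.14], [-165.26, 165.26]. Speed limits (degrees/s): [136.94, 136.94, 180, 180, 180, 180].

## Interface

Orientations are given as a 3x3 rotation matrix whose columns are the frame's x, y, z axes.
In Python, from rig import env gives the robot as it stands. The module is installed in compiled form; this text tells all that it offers.
- The arm moves only by the shell command python3 -m pendant 'ROWS' [FORCE]. ROWS is JSON, a list of rows, each a list of 7 numbers: the opening, from 0 (shut) to 1 (fully open), then the shift along the tool's x, y, z in m, then the turn, a rotation vector about the tool's x, y, z in rad. A call has 1 to 5 rows; each row is the pose to reach, as a shift and turn from the pose commanded when the call began, along the tool's axes at that moment; what a row does not reach only later rows make up. A row lasts 1/8 s, in which the tool goes at most 62.5 mm and 10.7 degrees, less where a joint would pass 70% of its speed; a pose out of reach is approached as far as the arm can. A call with a gripper value outside its range is refused whole. The fingers move at their own pace and stop on an object; FORCE is the grip in N (left out, the last holds). Time passes only in rows, so rows that repeat a pose let the fingers close. It gives the time, the measured TCP pose, the force, the opening and the grip force at its end, in the units of the state.
- env.observe(): the state, without advancing time (a new reading comes with each control period).
- env.get_image(name): name is "side" or "top"; returns a dict with "image" (400x640x3 uint8, blue, green, red), "fx", "fy", "cx", "cy" (pixels), "pose" (4x4, takes a point from camera to world coordinates). Camera axes: x right, y up, looking along -z (the intrinsics and any distortion apply to the point x, -y, -z); pixel columns grow to the right and rows downward; lengths in m; the calibration is good to about 2 mm. A picture is of the moment at which its call begins. There is no depth.
- env.close_job(): hands the job in; it is judged then, once.
Trained networks look in the newest picture that a camera, given by its name, has taken for a name from the list of things; names that differ only in an ending like _2 or _b are one class to them, and where a whole thing is asked for, a point or a joint stands for the part that bears it (a point fixed in the world has none). Each returns a list of dicts, best first, with "conf" (0 to 1); they miss things now and then, are a little off and sometimes report something else, mostly with a low value. They report only what shows in the picture. A call takes as long as a camera call.
- env.find_in(camera, thing): "bbox" ([centre column, centre row, width, height] in pixels, round what is visible of it).
- env.trace(camera, thing): "mask" (400x640 bool, what is visible of it) and "bbox" ([centre column, centre row, width, height] in pixels, round what is visible of it).
- env.tip_of(camera, thing): "centre" ([column, row] in pixels: a listed point, or the origin of a listed thing).
The state is a dict: "time_s": time; "q": joint angles; "qvel": joint speeds; "joint_efforts": joint torques, N m; "position": TCP position; "tool_rot": TCP orientation; "ft_force": force on the tool from outside, world axes, zero at the start; "wrist_torque": the same for the moment, N m; "grip_width": finger opening in m; "gripper_force": force on a finger pad.
Only numpy, scipy, OpenCV 4.12 (cv2) and the standard library are available. Lean on these libraries where they do the work, as an engineer would, in place of code of your own. Each camera call takes 0.05 s, during which the arm holds its last target. There are 200 camera calls.

## Working session

There is one attempt and no reset: what is moved stays moved. The work goes in short steps, Python scripts to look and compute and a shell command to move; the robot and the scene stay as the last step left them, time stands still between calls to the robot, and variables do not carry over. Pictures are saved under pics/ and viewed, at most 10 in all, crops included, and the job is handed in when it is done.

```bash
mkdir -p pics
cat > h.py <<'E'
import numpy as np,cv2
from rig import env
def ray(im,px):
    d=np.array([(px[0]-im["cx"])/im["fx"],-(px[1]-im["cy"])/im["fy"],-1.])
    P=np.array(im["pose"]);return P[:3,3],P[:3,:3]@d
def atz(im,px,z):
    o,d=ray(im,px);return o+d*(z-o[2])/d[2]
E
python3 - <<'E'
from h import *
for c in("top","side"):
    im=env.get_image(c);cv2.imwrite(f"pics/{c}0.png",im["image"])
    print(c,im.keys(),np.round(im["pose"],3).tolist())
    for n in("flap_a_dot",):
        for r in env.tip_of(c,n): print(n,r["conf"],np.round(r["centre"]),atz(im,r["centre"],.12).round(4))
s=env.observe();print(s["time_s"],s["position"],np.round(s["tool_rot"],3).tolist(),s["ft_force"])
E
```

```text
top dict_keys(['image', 'fx', 'fy', 'cx', 'cy', 'pose']) [[0.01, 0.984, -0.178, 0.386], [-1.0, 0.015, 0.026, 0.006], [0.028, 0.177, 0.984, 1.057], [0.0, 0.0, 0.0, 1.0]]
flap_a_dot 0.96 [268. 210.] [0.5238 0.1016 0.12  ]
side dict_keys(['image', 'fx', 'fy', 'cx', 'cy', 'pose']) [[0.836, 0.397, -0.379, 0.028], [-0.549, 0.596, -0.586, -0.79], [-0.007, 0.698, 0.716, 1.049], [0.0, 0.0, 0.0, 1.0]]
flap_a_dot 0.75 [294. 172.] [0.5233 0.1025 0.12  ]
0.2 [0.14864787 0.52936609 0.24795078] [[-0.963, 0.27, -0.0], [0.27, 0.963, -0.001], [0.0, -0.001, -1.0]] [-0.27044838 -0.64624153 -0.58551736]
```

View pics/top0.png

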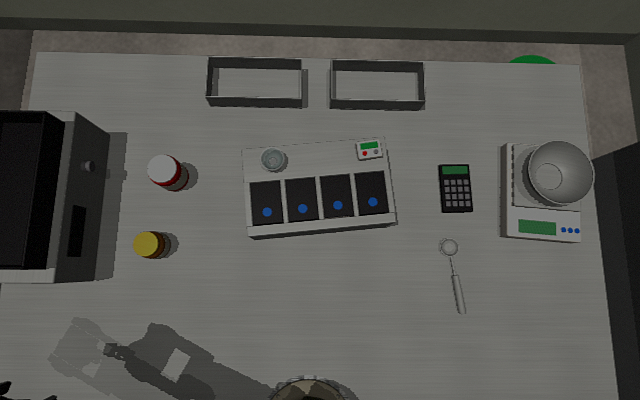

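View pics/side0.png

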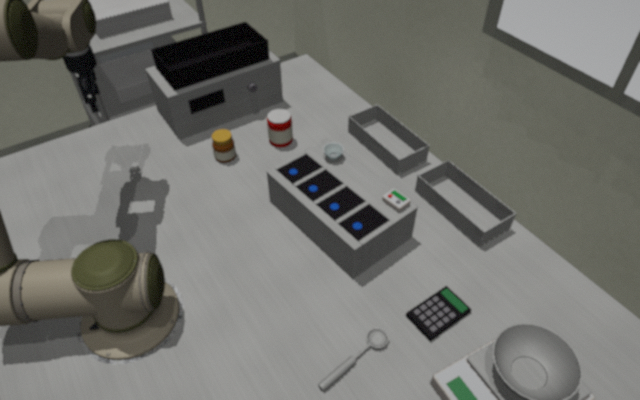

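```bash
cat > dots.py <<'E'
from h import *
W={}
for c in("top","side"):
    im=env.get_image(c);g=im["image"].astype(int)
    m=((g[...,0]-g[...,2]>60)&(g[...,0]-g[...,1]>30)).astype(np.uint8)
    n,l,s,ce=cv2.connectedComponentsWithStats(m)
    L=[]
    for i in range(1,n):
        if s[i,4]>15:
            p=atz(im,ce[i],.12)
            if .4<p[0]<.65 and abs(p[1])<.3: L.append(p)
    L.sort(key=lambda p:-p[1]);W[c]=np.array(L);print(c,W[c].round(4).tolist())
D=(W["top"]+W["side"])/2
v=D[0]-D[3];print("yaw",np.degrees(np.arctan2(-v[0],v[1])),np.linalg.norm(v)/3)
s=env.observe();R=np.array(s["tool_rot"]);p=np.array(s["position"])
for d in D: print("dot tool shift of tip",(R.T@(d-p)-[0,0,env.tcp_to_tips]).round(4))
print(np.round(R.T@np.array([[v[0]],[v[1]],[0]])[:,0]/3,4),env.tcp_to_tips)
E
python3 dots.py
```

```text
top [[0.5195, 0.1043, 0.12], [0.5292, 0.0188, 0.12], [0.5385, -0.0666, 0.12], [0.5482, -0.1525, 0.12]]
side [[0.5225, 0.1059, 0.12], [0.5318, 0.0203, 0.12], [0.5407, -0.0651, 0.12], [0.5503, -0.1505, 0.12]]
yaw 6.283804592130558 0.0860518444279343
dot tool shift of tip [-0.4732 -0.3078  0.1112]
dot tool shift of tip [-0.5055 -0.3876  0.1113]
dot tool shift of tip [-0.5373 -0.4674  0.1113]
dot tool shift of tip [-0.5698 -0.5472  0.1113]
[ 0.0322  0.0798 -0.    ] 0.017
```

```bash
python3 -m pendant '[[0,-0.06,-0.04,0,0,0,-0.18],[0,-0.473,-0.308,0,0,0,-0.383],[0,-0.473,-0.308,0,0,0,-0.383],[0,-0.473,-0.308,0,0,0,-0.383],[0,-0.473,-0.308,0,0,0,-0.383]]' 40
```

```text
time_s: 0.92
position: [0.3484, 0.3014, 0.2486]
tool_rot: [[-0.994, -0.109, 0.0], [-0.109, 0.994, 0.0], [-0.001, 0.0, -1.0]]
ft_force: [1.5, 1.3, 0.5]
grip_width: -0.0
gripper_force: 0.0
```

```bash
python3 -m pendant '[[0,-0.151,-0.214,0,0,0,0],[0,-0.151,-0.214,0,0,0,0],[0,-0.151,-0.214,0,0,0,0],[0,-0.151,-0.214,0.05,0,0,0],[0,-0.151,-0.214,0.08,0,0,0]]'
python3 - <<'E'
from h import *
s=env.observe();print(s["position"],s["ft_force"])
im=env.get_image("side");cv2.imwrite("pics/s1.png",cv2.resize(im["image"][80:280,180:440],None,fx=3,fy=3))
print(env.observe()["position"])
E
```

```text
time_s: 1.55
position: [0.5228, 0.1044, 0.1678]
tool_rot: [[-0.994, -0.106, 0.003], [-0.106, 0.994, -0.0], [-0.003, -0.001, -1.0]]
ft_force: [0.2, 1.0, 0.3]
grip_width: -0.0003
gripper_force: 0.0
[0.52278772 0.10444751 0.16782918] [0.2472566  1.00575044 0.29867098]
[0.52102827 0.10338167 0.16158549]
```

View pics/s1.png

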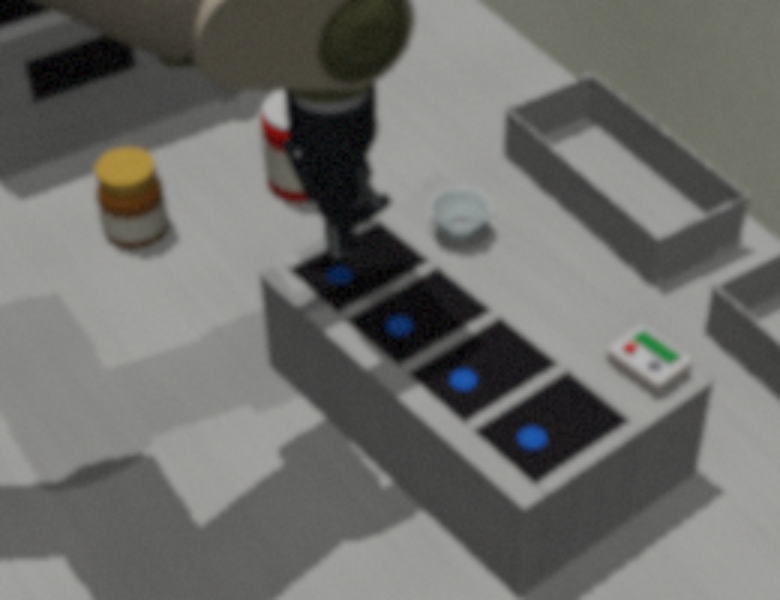

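The closed fingertips hover about 25 mm above dot a (crop px 340,272); all else stands clear.

```bash
python3 -m pendant '[[0,0,0,0.018,0,0,0],[0,0,0,0.022,0,0,0],[0,0,0,0.024,0,0,0],[0,0,0,0.025,0,0,0],[0,0,0,0.025,0,0,0]]'
```

```text
time_s: 2.22
position: [0.5209, 0.1069, 0.1439]
tool_rot: [[-0.994, -0.109, 0.001], [-0.109, 0.994, -0.0], [-0.001, -0.0, -1.0]]
ft_force: [-0.6, 0.3, -0.1]
grip_width: 0.0001
gripper_force: 0.0
```

```bash
python3 -m pendant '[[0,0,0,0.004,0,0,0],[0,0,0,0.006,0,0,0],[0,0,0,0.007,0,0,0],[0,0,0,0.008,0,0,0],[0,0,0,0.008,0,0,0]]'
```

```text
time_s: 2.85
position: [0.5207, 0.1068, 0.1361]
tool_rot: [[-0.994, -0.109, 0.0], [-0.109, 0.994, -0.0], [-0.0, -0.0, -1.0]]
ft_force: [-4.1, -0.1, 8.9]
grip_width: 0.0003
gripper_force: 4.3
```

```bash
python3 -m pendant '[[0,0,0,0.0005,0,0,0],[0,0,0,0.001,0,0,0],[0,0,0,0.001,0,0,0]]'
```

```text
time_s: 3.22
position: [0.5207, 0.1068, 0.136]
tool_rot: [[-0.994, -0.109, 0.001], [-0.109, 0.994, -0.0], [-0.001, -0.0, -1.0]]
ft_force: [-6.9, -1.0, 16.2]
grip_width: -0.0001
gripper_force: 8.4
```

Flap a is blocked (16 N, no give). On to b.

```bash
python3 -m pendant '[[0,0,0,-0.02,0,0,0],[0,0,-0.043,-0.02,0,0,0],[0,0,-0.086,-0.02,0,0,0],[0,0,-0.086,-0.008,0,0,0],[0,0,-0.086,-0.005,0,0,0]]' && python3 -m pendant '[[0,0,0,0.002,0,0,0],[0,0,0,0.003,0,0,0],[0,0,0,0.004,0,0,0],[0,0,0,0.005,0,0,0],[0,0,0,0.005,0,0,0]]'
```

```text
time_s: 3.85
position: [0.5297, 0.0216, 0.1384]
tool_rot: [[-0.994, -0.109, -0.002], [-0.109, 0.994, 0.001], [0.002, 0.001, -1.0]]
ft_force: [-0.1, -0.0, 0.4]
grip_width: 0.0003
gripper_force: 0.0
time_s: 4.47
position: [0.53, 0.0221, 0.1361]
tool_rot: [[-0.994, -0.11, 0.001], [-0.11, 0.994, 0.0], [-0.001, 0.0, -1.0]]
ft_force: [-7.0, 3.4, 15.4]
grip_width: 0.0001
gripper_force: 8.1
```

Flap b is blocked too. On to c.

```bash
python3 -m pendant '[[0,0,0,-0.02,0,0,0],[0,0,-0.043,-0.02,0,0,0],[0,0,-0.086,-0.02,0,0,0],[0,0,-0.086,-0.008,0,0,0],[0,0,-0.086,-0.005,0,0,0]]' && python3 -m pendant '[[0,0,0,0.002,0,0,0],[0,0,0,0.003,0,0,0],[0,0,0,0.004,0,0,0],[0,0,0,0.005,0,0,0],[0,0,0,0.005,0,0,0]]'
```

```text
time_s: 5.1
position: [0.539, -0.0635, 0.1384]
tool_rot: [[-0.994, -0.109, -0.002], [-0.109, 0.994, 0.001], [0.002, 0.001, -1.0]]
ft_force: [-1.0, 0.5, 0.2]
grip_width: 0.0002
gripper_force: 0.0
time_s: 5.72
position: [0.5397, -0.0641, 0.1345]
tool_rot: [[-0.994, -0.109, 0.0], [-0.109, 0.994, 0.0], [-0.0, 0.0, -1.0]]
ft_force: [-1.3, 2.6, 3.3]
grip_width: -0.0002
gripper_force: 1.6
```

Flap c gives at ~3 N: the free one. Push it down in stages.

```bash
python3 -m pendant '[[0,0,0,0.003,0,0,0],[0,0,0,0.006,0,0,0],[0,0,0,0.01,0,0,0],[0,0,0,0.014,0,0,0],[0,0,0,0.018,0,0,0]]' && python3 -m pendant '[[0,0,0,0.003,0,0,0],[0,0,0,0.006,0,0,0],[0,0,0,0.009,0,0,0],[0,0,0,0.011,0,0,0],[0,0,0,0.011,0,0,0]]'
python3 - <<'E'
from h import *
im=env.get_image("side");cv2.imwrite("pics/s2.png",cv2.resize(im["image"][80:280,180:440],None,fx=3,fy=3))
E
```

```text
time_s: 6.35
position: [0.5396, -0.0645, 0.1161]
tool_rot: [[-0.994, -0.109, 0.0], [-0.109, 0.994, -0.0], [0.0, -0.0, -1.0]]
ft_force: [0.5, 0.7, 3.7]
grip_width: 0.0001
gripper_force: 1.7
time_s: 6.98
position: [0.5392, -0.0641, 0.1049]
tool_rot: [[-0.994, -0.109, -0.001], [-0.109, 0.994, 0.0], [0.001, 0.0, -1.0]]
ft_force: [0.6, 0.1, -0.1]
grip_width: -0.0003
gripper_force: 0.0
```

View pics/s2.png

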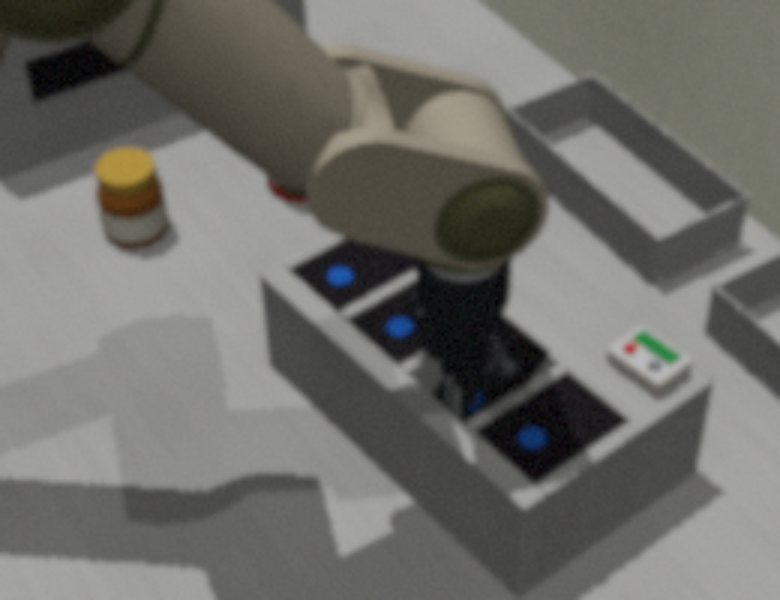

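The fingers sit inside opening c with the dot (crop 475,400) sunk; push a bit further for margin.

```bash
python3 -m pendant '[[0,0,0,0.002,0,0,0],[0,-0.001,0,0.003,0,0,0],[0,-0.002,0,0.004,0,0,0],[0,-0.002,0,0.005,0,0,0],[0,-0.002,0,0.005,0,0,0]]'
```

```text
time_s: 7.65
position: [0.5415, -0.064, 0.1003]
tool_rot: [[-0.994, -0.109, -0.0], [-0.109, 0.994, -0.0], [0.0, -0.0, -1.0]]
ft_force: [0.0, -0.3, 1.6]
grip_width: 0.0001
gripper_force: 0.6
```

```bash
python3 -m pendant '[[0,0.003,0,-0.01,0,0,0],[0,0.003,0,-0.05,0,0,0],[0,0.003,0,-0.11,0,0,0],[0,0.06,0,-0.13,0,0,0],[0,0.12,0,-0.13,0,0,0]]' && python3 -m pendant '[[0,0.05,0,0,0,0,0],[0,0.05,0.06,0,0,0,0],[0,0.05,0.12,0,0,0,0],[0,0.05,0.18,0,0,0,0],[0,0.05,0.18,0,0,0,0]]'
python3 - <<'E'
from h import *
im=env.get_image("side");cv2.imwrite("pics/s3.png",cv2.resize(im["image"][80:280,180:440],None,fx=3,fy=3))
im=env.get_image("top");cv2.imwrite("pics/t3.png",cv2.resize(im["image"][110:270,130:410],None,fx=2.8,fy=2.8))
exec(open("dots.py").read().split("D=(")[0])
E
```

```text
time_s: 8.28
position: [0.4213, -0.0773, 0.2321]
tool_rot: [[-0.994, -0.11, 0.004], [-0.11, 0.994, -0.002], [-0.003, -0.002, -1.0]]
ft_force: [0.0, -1.9, 0.4]
grip_width: 0.0002
gripper_force: 0.0
time_s: 8.9
position: [0.3515, 0.0997, 0.2309]
tool_rot: [[-0.993, -0.116, 0.001], [-0.116, 0.993, 0.001], [-0.001, 0.0, -1.0]]
ft_force: [0.2, 0.1, 0.6]
grip_width: 0.0
gripper_force: 0.0
top [[0.5192, 0.1041, 0.12], [0.5289, 0.0189, 0.12], [0.5459, -0.0631, 0.12], [0.5482, -0.1525, 0.12]]
side [[0.5216, 0.1054, 0.12], [0.5315, 0.0198, 0.12], [0.5358, -0.0875, 0.12], [0.5506, -0.1507, 0.12]]
```

View pics/s3.png

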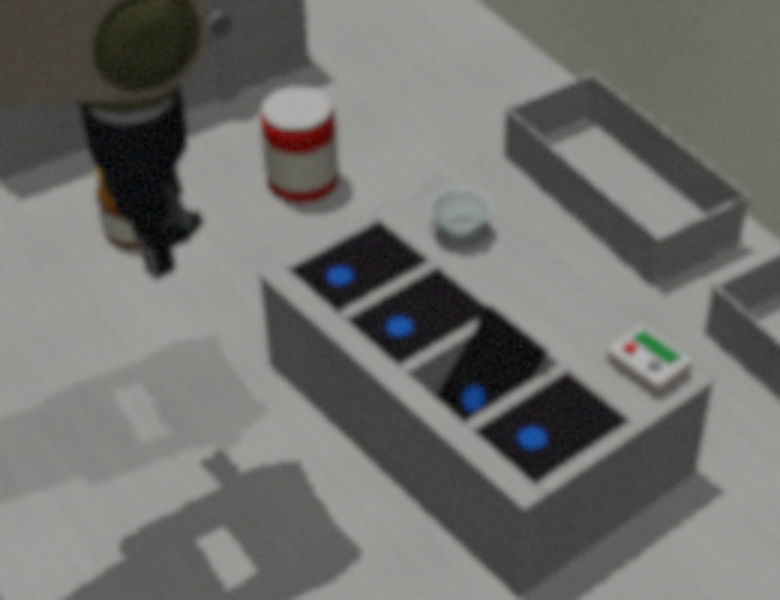

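View pics/t3.png

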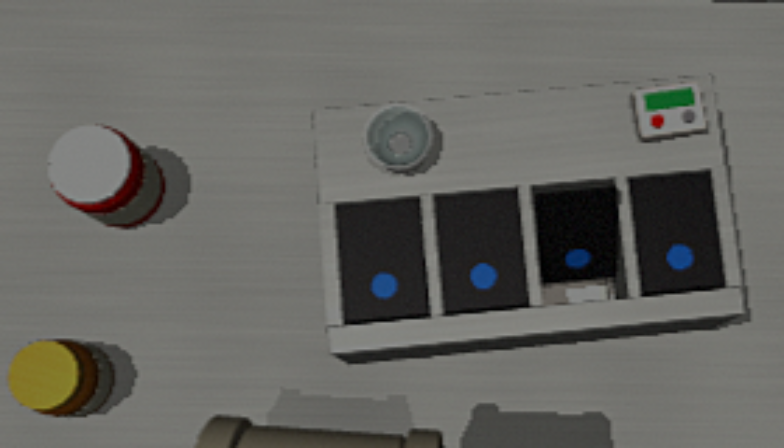

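Only c stands open and the bystanders are where they were. I'll triangulate dot c to check the angle before handing in.

Run:
```python
from h import *
A=[];b=[]
for c,p in(("top",[.5459+.0016,-.0631,.12]),("side",[.5358-.001,-.0875,.12])): # offsets: half the top/side bias
    im=env.get_image(c);o=np.array(im["pose"])[:3,3];d=np.array(p)-o;d/=np.linalg.norm(d)
    M=np.eye(3)-np.outer(d,d);A.append(M);b.append(M@o)
x=np.linalg.lstsq(np.vstack(A),np.hstack(b),rcond=None)[0]
h=.117-x[2];print(x,h,[round(t,2) for t in np.arange(0,.96,.05) if abs(.04*np.sin(t)-.003*np.cos(t)-h)<.002])
```

```text
[ 0.55196625 -0.0649882   0.08994501] 0.027054990296158973 [np.float64(0.75), np.float64(0.8), np.float64(0.85)]
```

```bash
python3 -c "
from rig import env
print(env.close_job())"
```

```text
the job is handed in; nothing more can be done
None
```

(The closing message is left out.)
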